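Close a specimen tin in the bench locking pliers and release them

TASK

Gently slide the specimen tin along the anvil of the bench-mounted locking pliers until it is fully home against the stop. Then press the pliers' upper handle down, no harder than needed, until they snap over centre and stay locked on the tin by themselves with its lid pressed fully in; let go. Finally press down the small release lever at the tail so that the pliers spring fully open, leaving the closed tin seated where it is and the other things on the table undisturbed.

Things in the scene. Friction and masses are not known exactly. Their poses are not given: they have to be found in the camera images.
- pliers: steel locking pliers bolted flat on a base plate 345 x 70 x 10 mm; place and yaw vary. Origin on the table under the jaw pivot, x towards the nose (jaw end), handles to -x, z up. Their upper jaw hangs over x 55 to 85 mm: open, its underside is near z 55 and its top at z 100, the highest but for the handle. More than 25 N against any part damages them
- seat (a point): where the tin's origin is when the tin is fully home: on the flat anvil top, pliers x 70, y 0, z 30 mm; axes as the pliers'. The anvil is 45 mm wide, runs from x 25 to 170 mm, is open at the nose end, and has guide rails 37 mm apart, tops at z 38
- stop (a point): top of the stop's face: the fixed steel block (pliers x 40, z 30 to 40 mm) that the tin's inner end must meet; axes as the pliers'
- hinge (a point): hinge of the upper handle, pliers x -40, z 20 mm, axes as the pliers'. The handle ends in a black rubber cross-bar, the grip: 16 mm thick, 48 mm long, across the pliers, on a screw post. With t = 0.478 - handle and post height h, the grip's axis is at pliers x = -40 - 110 cos t + h sin t, z = 20 + 110 sin t + h cos t (mm). h is anywhere from 37 to 77 and not reported
- press (a point): NOMINAL (h = 57) top of the grip when the handle is locked: pliers x -154, z 76 mm; with the handle open it is at x -111, z 129. It does not move with the handle. The post's setting, up to 20 mm higher or lower along its own axis (which leans 0.478 rad to the nose when open, and is upright at dead centre), differs each time, so the grip must be met by feel
- handle (a joint): angle of the upper handle, rad: 0 = fully open, growing as the grip is pressed down along its arc; 0.478 = dead centre; 0.558 = hard stop, locked. Pressing takes 12 to 18 N, fading at dead centre; from about 0.50 on the handle snaps the last 6 mm to the hard stop by itself: press no further. Let go short of dead centre, it springs back to 0; past it, it stays locked
- release: the release lever, a steel tongue behind the handle on the pliers' centre line, ending in a dark plate 40 x 30 x 6 mm. Origin on its hinge (pliers x -175, z 54 mm), its x axis along the lever, the plate's middle at -50 mm. Geared to the handle: it slopes 0.5 rad down when the pliers are open, and 0.3 rad up when they are locked
- plate (a point): middle of the top face of the release lever's plate, where to press; moves with it. Pliers x -220, z 32 mm when the pliers are open, x -222, z 72 when locked. Pressed straight down 3 to 10 mm from the locked position (under 15 N) it drives the toggle back over dead centre; then the handle springs up and the plate drops away
- tin: plain aluminium specimen tin, a block 60 x 34 x 16 mm (x, y, z), 0.1 to 0.2 kg, origin at the centre of its underside, x along the pliers' x. It lies on the anvil between the rails, 18 to 45 mm out towards the nose. Push its flat nose-side end (30 mm from its origin) 6 to 14 mm above its underside, never with more than 25 N
- lid (a joint): how far the tin's round lid (25 mm across, in the middle of the tin's top) is pressed in, m: 0 = standing 4.5 mm proud, 0.004 = fully home, 0.5 mm proud. It stays where it is left; takes about 6 N; pressed by the jaw as the pliers close
- scissors: dissecting scissors, steel, 140 mm, flat on the table; a bystander, leave it alone; origin at its underside
- forceps: steel forceps, 110 mm, flat; a bystander, leave it alone; origin at its underside
- scalpel: steel scalpel, 145 mm, flat; a bystander, leave it alone; origin at its underside
- pen: blue pen, 120 mm, flat; a bystander, leave it alone; origin at its underside
- paperroll: white paper roll standing, 110 mm across and high; a bystander, leave it alone; origin at its underside
- jar: amber jar, 60 mm across, 90 mm high; a bystander, leave it alone; origin at its underside
- dish: glass dish, 90 mm across, 20 mm high; a bystander, leave it alone; origin at its underside
- sparetin: another tin of the same kind, already closed, lying on the table; a bystander, leave it alone; origin at its underside
There are look-alikes about, which are no part of the job. Leave any green look-alike of the tin alone.

How it is judged (in metres and radians):
On the way, in this order (a step that is already met when the one before it is completed fails the run):
1. the tin is home against the stop (within 2 mm), lid still proud, pliers still open (x of tin in the frame of seat between -0.003 and 0.002 m and y of tin in the frame of seat between -0.004 and 0.004 m and z of tin in the frame of seat below 0.003 m and value of joint handle below 0.1 rad and value of joint lid below 0.0015 m), for 0.2 s.
2. the pliers are locked past dead centre on the seated tin, lid home, the robot not touching them (x of tin in the frame of seat between -0.003 and 0.002 m and y of tin in the frame of seat between -0.004 and 0.004 m and z of tin in the frame of seat below 0.003 m and value of joint handle above 0.518 rad and value of joint lid above 0.003 m and contact force between each of the fingers, the arm and pliers below 0.3 N), for 0.3 s.
3. the release lever is pressed and drives the toggle back over dead centre (contact force between any of the fingers, the arm and release above 0.5 N and value of joint handle between 0.448 and 0.528 rad).
At the end, for the whole second after the job is handed in: the pliers have sprung open (handle below 0.05 rad), the tin lies at rest on the anvil within 4 mm of its seat against the stop with its lid at least 3 mm pressed in (x of tin in the frame of seat between -0.003 and 0.004 m and y of tin in the frame of seat between -0.004 and 0.004 m and z of tin in the frame of seat below 0.003 m and value of joint handle below 0.05 rad and value of joint lid above 0.003 m and linear speed of tin below 0.02 m/s and angle between tin's own z axis and vertical below 0.1 rad); the robot touches nothing.
It fails at once if the robot and the pliers press on each other with more than 25 N (contact force between any of the fingers, the arm and pliers above 25 N).
It fails at once if the robot pushes the tin with more than 25 N (contact force between any of the fingers, the arm and tin above 25 N).
It fails at once if another thing on the table is moved by more than 30 mm (distance of any of scissors, forceps, scalpel, pen, paperroll, jar, dish, sparetin from where it was at the start of the episode above 0.03 m).
It also fails if it takes over 69 s, if anything falls off the work surface, if the arm or the gripper's body presses on something with over 40 N, if the wrist force passes 120 N, or if a joint passes its speed limit or range.

ROBOT

A 7-joint arm with a two-finger parallel gripper is mounted at the origin on the work surface. World frame = base frame: x ahead of the robot, y to its left, z up, the work surface at z = 0. Lengths are in mm, angles in rad, forces in N, time in s.
With the tool pointing down it reaches from about 400 to 875 mm from the base axis. Payload 19.3 kg.
Tool frame: the origin (TCP) lies at the very end of the fingers, on their centre line; the grasp point (between the pads) lies 19 mm behind it (grip_point_offset is the z of the grasp point in the tool frame, in mm); z points along the fingers, y is the line along which they close (so a half turn about z gives the same grasp; the last joint's range is limited). The gripper opens to 85 mm and grips with 20 to 120 N. Pads are 22 mm wide; open, the fingers measure 114 mm over their backs; the gripper's body (76 mm by 85 mm) begins 54 mm behind the grasp point. The pads swing forward as they close: fully open they stand 13 mm farther back than shut.
Start: joints at [-1.271, 0.521, -0.036, 1.599, 0.021, 1.021, -0.113], TCP at [225.911, 582.734, 231.291] pointing down, gripper open.
Joint ranges: [-2.91, 2.91], [-0.3, 2.13], [-1.5, 1.42], [0.17, 2.43], [-1.26, 4.41], [0.16, 1.93], [-2.52, 2.52]. Speed limits (rad/s): [1.89, 1.89, 2.39, 2.39, 3.01, 3.01, 3.01].

INTERFACE

Orientations are given as a 3x3 rotation matrix whose columns are the frame's x, y, z axes.
In Python, from workcell import movep, movel, goto_joints, open_gripper, clamp, wait, inverse_kinematics, read_state, camera, PlanningError, finish_job, grip_point_offset gives the robot as it stands. Calls block until the motion is done:
- movep(position, orientation): joint-space move of the TCP to a pose.
- movel(position, frame=None, max_speed=150, guard=None): straight line of the TCP; frame=None keeps the orientation; max_speed is the mean speed in mm/s. With guard (N) it stops when the force on the tool has changed by that much, and returns True; else False.
- goto_joints(angles): joint-space move.
- open_gripper() and clamp(): open the fingers fully, or close them until they stop; the grip force is fixed at half the most.
- wait(seconds).
- inverse_kinematics(position, orientation): joint angles nearest the present ones, or None.
- read_state(): the state.
- camera(name): name is "side" or "top" or "wrist"; returns a dict with "image" (420x560x3 uint8, blue, green, red), "range_z" (420x560 float32, mm along the optical axis (not along the pixel's ray), 0 where there is no reading), "fx", "fy", "cx", "cy" (pixels), "cam_to_world" (4x4, takes a point from camera to world coordinates). Camera axes: x right, y up, looking along -z (the intrinsics and any distortion apply to the point x, -y, -z); pixel columns grow to the right and rows downward; lengths in mm; the calibration is good to about 2 mm. The wrist camera is an equidistant fisheye: a pixel r from the principal point sees the ray r / f radians off the axis. A picture is of the moment at which its call begins.
A pose or a line that the arm cannot do raises PlanningError and nothing moves.
- finish_job(): hands the job in; it is judged then, once.
The state is a dict: "time": time; "qpos": joint angles; "qvel": joint speeds; "joint_efforts": joint torques, N m; "eef_pos": TCP position; "tool_rot": TCP orientation; "ft_force": force on the tool from outside, world axes, zero at the start; "torque": the same for the moment, N m; "finger_gap": finger opening in mm; "gripper_force": force on a finger pad.
Only numpy, scipy, OpenCV 4.12 (cv2) and the standard library are available. Lean on these libraries where they do the work, as an engineer would, in place of code of your own. Each camera call takes 0.05 s, during which the arm holds its last target. There are 200 camera calls.

## Working session

There is one attempt and no reset: what is moved stays moved. The work goes in short steps, each a Python script; the robot and the scene stay as the last script left them, time stands still between calls to the robot, and variables do not carry over. Pictures are saved under pics/ and viewed, at most 10 in all, crops included, and the job is handed in when it is done.

```bash
mkdir -p pics; ls; python3 - <<'E'
from workcell import *
import cv2,numpy as np
for n in ("top","side"):
    c=camera(n); cv2.imwrite(f"pics/{n}0.png",c["image"]); np.savez(f"{n}0.npz",**c)
    print(n,c["fx"],c["fy"],c["cx"],c["cy"],np.round(c["cam_to_world"],3).tolist(),[k for k in c])
s=read_state();print(s["time"],s["ft_force"],s["tool_rot"],s["finger_gap"],grip_point_offset)
E
```

```text
pics
top 398.7527537800877 398.7527537800877 282.82215927841673 212.38039539362686 [[0.012, 0.998, -0.06, 528.353], [-1.0, 0.012, 0.001, 20.88], [0.001, 0.06, 0.998, 1103.354], [0.0, 0.0, 0.0, 1.0]] ['image', 'range_z', 'fx', 'fy', 'cx', 'cy', 'cam_to_world']
side 496.76226176497977 496.76226176497977 280.4218459174302 205.1773483450416 [[0.995, 0.074, -0.072, 515.91], [-0.103, 0.68, -0.726, -979.633], [-0.005, 0.729, 0.684, 1009.167], [0.0, 0.0, 0.0, 1.0]] ['image', 'range_z', 'fx', 'fy', 'cx', 'cy', 'cam_to_world']
0.1 [ 0.12309501  0.33872017 -0.08493464] [[-9.32401654e-01  3.61423633e-01 -3.35054897e-04]
 [ 3.61423786e-01  9.32401139e-01 -9.81194863e-04]
 [-4.22214451e-05 -1.03596452e-03 -9.99999462e-01]] 85.49484732390303 -18.700000000000003
```

View pics/top0.png

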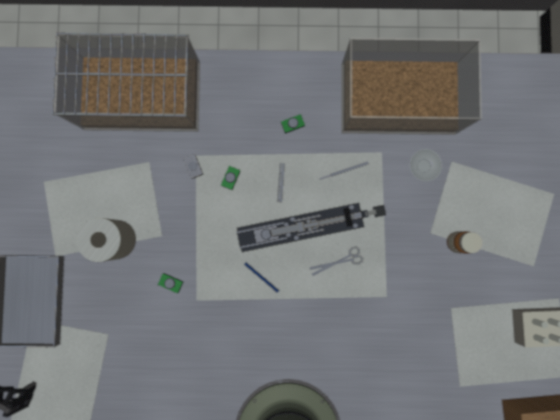

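View pics/side0.png

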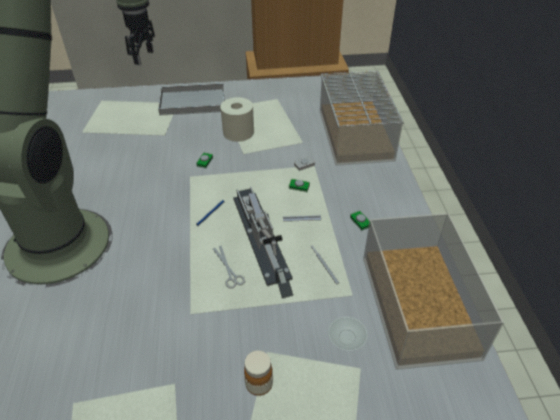

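The top view shows the pliers at px (237–385, 205–250), with the nose at the left and the release plate at (379,211). Three green look-alike tins are at (292,124), (230,178) and (171,283), and the spare grey tin is at (195,168). I'll enlarge the pliers.

```bash
cat > h.py <<'E'
import numpy as np,cv2
def world(c,u,v,z=None,d=None):
    M=c["cam_to_world"]; r=np.array([(u-c["cx"])/c["fx"],-(v-c["cy"])/c["fy"],-1.])
    o=M[:3,3]; w=M[:3,:3]@r
    t=d if d is not None else (z-o[2])/w[2]
    return o+t*w
E
python3 - <<'E'
import cv2,numpy as np
from h import *
c=np.load("top0.npz"); im=c["image"]
cv2.imwrite("pics/topc.png",cv2.resize(im[190:265,225:395],None,fx=4.7,fy=4.7,interpolation=cv2.INTER_CUBIC)) 
# world height map & points of base plate
v,u=np.mgrid[190:265,225:400]; P=np.array([world(c,a,b,d=c["range_z"][b,a]) for a,b in zip(u.ravel(),v.ravel())])
P=P[c["range_z"][190:265,225:400].ravel()>0]
m=(P[:,2]>6)&(P[:,2]<200); Q=P[m][:,:2].astype(np.float32)
r=cv2.minAreaRect(Q);print(r,cv2.boxPoints(r))
np.save("P.npy",P[m])
print(np.median(P[~m],0))
for z0 in range(0,150,10): 
    k=(P[:,2]>z0)&(P[:,2]<=z0+10); print(z0,k.sum(),P[k].mean(0).round(0) if k.any() else '')
E
```

```text
((555.263916015625, -39.636260986328125), (203.34017944335938, 435.2806091308594), 0.6673815250396729) [[ 451.06567  176.80507]
 [ 456.13574 -258.44604]
 [ 659.46216 -256.07758]
 [ 654.3921   179.17352]]
[552.54171754 -72.57836435   0.80173114]
0 7023 [554. -60.   3.]
10 810 [558. -53.  12.]
20 226 [546.  12.  28.]
30 486 [550.  -5.  34.]
40 278 [545.  17.  45.]
50 129 [564. -67.  54.]
60 9 [563. -60.  66.]
70 232 [558. -44.  77.]
80 230 [555. -28.  84.]
90 110 [553. -17.  94.]
100 46 [ 580. -141.  107.]
110 95 [ 579. -141.  113.]
120 0 
130 0 
140 0
```

View pics/topc.png

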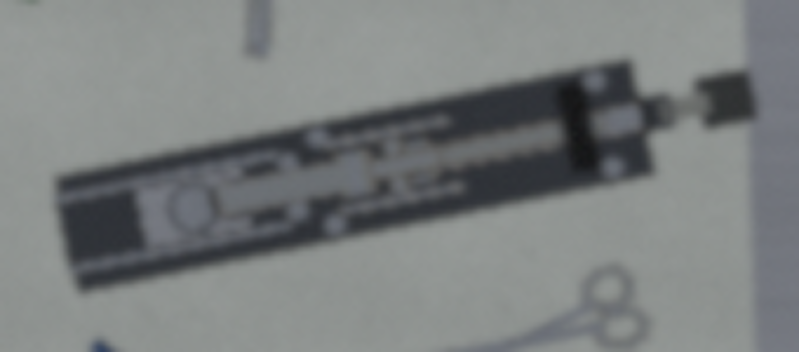

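The crop shows the base-plate corners at (57,178), (80,290), (632,62) and (653,172), the grey tin's nose end at about (140,218) with the lid at (190,208), the grip at (578,127) and the release plate at (727,97). The tin on the anvil is plain grey, so it is the one meant. The green ones lie off the pliers.

```bash
python3 - <<'E'
import numpy as np,cv2
from h import *
c=np.load("top0.npz")
f=lambda x,y,z:world(c,225+(x+.5)/4.7-.5,190+(y+.5)/4.7-.5,z=z)[:2]
n1,n2,t1,t2=[f(x,y,10) for x,y in((57,178),(80,290),(632,62),(653,172))]
N=(n1+n2)/2;T=(t1+t2)/2;print("len,width",np.linalg.norm(N-T),np.linalg.norm(n1-n2),np.linalg.norm(t1-t2))
x=(N-T)/np.linalg.norm(N-T);y=np.array([-x[1],x[0]]);print("N",N,"T",T,"yaw",np.arctan2(x[1],x[0]))
e=(n1-n2)@x;print(e)
mid=(N+T)/2
L=lambda p:((p-mid)@x,(p-mid)@y)
for nm,a in dict(tinend1=(136,190,46),tinend2=(151,248,46),tin=(143,219,46),lid=(192,208,50),grip=(578,127,108),plate=(727,97,32),postR=(615,117,20),jawtip=(218,197,100)).items(): print(nm,np.round(L(f(*a)),1),f(*a).round(1))
P=np.load("P.npy");q=P[:,:2]-mid;l=np.c_[q@x,q@y,P[:,2]]
g=l[(l[:,2]>95)&(l[:,0]<-50)];print("grip pts",len(g),g.min(0),g.max(0),np.median(g,0))
for z0,z1 in((40,48),(48,56),(70,80),(80,90),(90,100)):
    k=l[(l[:,2]>z0)&(l[:,2]<z1)&(abs(l[:,1])<40)];print(z0,len(k),np.percentile(k,[1,50,99],axis=0).round(0).tolist())
E
```

```text
len,width 341.83516263534733 66.48585492206865 65.40244539540456
N [518.72461286 138.65237866] T [ 590.91079885 -195.47399408] yaw 1.783570683081731
0.5544084441918817
tinend1 [125.  -16.1] [544.2  97.2]
tinend2 [123.1  17.5] [511.7  88.2]
tin [124.3   0.7] [527.9  93. ]
lid [95.9  0.2] [534.4  65.3]
grip [-116.    -0.2] [ 579.5 -141.8]
plate [-216.3   -1.2] [ 601.7 -239.6]
postR [-153.3   -3. ] [ 590.1 -177.6]
jawtip [79.1 -2.1] [540.2  49.4]
grip pts 157 [-130.32599565  -23.86026796   95.07366976] [-90.6254676   23.36417436 116.61451491] [-113.64282741    0.13886704  111.36993455]
40 229 [[-205.0, -22.0, 40.0], [94.0, 1.0, 45.0], [153.0, 22.0, 48.0]]
48 153 [[-188.0, -16.0, 48.0], [87.0, -1.0, 51.0], [121.0, 14.0, 56.0]]
70 232 [[-70.0, -24.0, 71.0], [-13.0, 0.0, 78.0], [58.0, 24.0, 80.0]]
80 230 [[-87.0, -20.0, 80.0], [8.0, -1.0, 83.0], [72.0, 20.0, 90.0]]
90 110 [[-105.0, -8.0, 90.0], [61.0, 0.0, 93.0], [81.0, 8.0, 99.0]]
```

The base plate comes out at 342 x 66 mm (345 x 70 given), and the tin, grip and plate all lie within about 1 mm of the centre line. That is consistent, so I'll take the plate's middle as the origin. The grip's top at about z 112 puts h near 40. Next I'll push the tin by feel.

```bash
cat >> h.py <<'E'
O=np.array([554.82,-28.41]); YAW=1.7836
X=np.array([np.cos(YAW),np.sin(YAW)]); Y=np.array([-X[1],X[0]])
def pl(x,y,z): return [*(O+x*X+y*Y),z]
def toPl(p): d=np.array(p[:2])-O; return np.array([d@X,d@Y,p[2]])
def rot(tilt=0,s=1,across=False):
    # tool z points down, tilted towards pliers -x by tilt; tool y along +-pliers x (or x if across)
    x3=np.r_[X,0];y3=np.r_[Y,0];z3=np.array([0,0,1.])
    z=-np.cos(tilt)*z3-np.sin(tilt)*x3
    a=s*(np.cos(tilt)*x3-np.sin(tilt)*z3)
    if across: return np.c_[a,np.cross(z,a),z]
    return np.c_[np.cross(a,z),a,z]
E
python3 - <<'E'
from workcell import *
from h import *
for t,p in((.25,pl(165,0,40)),(.25,pl(110,0,40)),(0,pl(-118,0,112)),(0,pl(-222,0,60))):
  for ac in(0,1):
    for s in(1,-1):
        q=inverse_kinematics(p,rot(t,s,ac)); print(np.round(p),ac,s,None if q is None else np.round(q,2))
E
```

```text
[520. 133.  40.] 0 1 [-0.55  0.7   0.06  1.95  0.36  0.6   0.97]
[520. 133.  40.] 0 -1 [-0.86  0.78  0.5   1.96 -0.19  0.54 -1.66]
[520. 133.  40.] 1 1 [-0.76  0.74  0.36  1.96  0.    0.55 -0.27]
[520. 133.  40.] 1 -1 [-0.3   0.71 -0.28  1.93  0.67  0.72  2.28]
[532.  79.  40.] 0 1 [-0.47  0.69  0.08  1.97  0.37  0.56  1.06]
[532.  79.  40.] 0 -1 [-0.75  0.77  0.49  1.98 -0.18  0.51 -1.58]
[532.  79.  40.] 1 1 [-0.67  0.74  0.37  1.98 -0.    0.51 -0.17]
[532.  79.  40.] 1 -1 [-0.22  0.7  -0.26  1.95  0.68  0.68  2.36]
[ 580. -144.  112.] 0 1 [ 0.06  0.63  0.13  1.78 -0.11  0.74  2.02]
[ 580. -144.  112.] 0 -1 [-0.29  0.74  0.67  1.8  -0.61  0.82 -0.68]
[ 580. -144.  112.] 1 1 [-0.13  0.67  0.41  1.79 -0.37  0.76  0.68]
[ 580. -144.  112.] 1 -1 [-0.53  1.06  1.22  1.81 -1.11  1.15 -1.85]
[ 602. -245.   60.] 0 1 [ 0.27  0.77  0.04  1.65 -0.04  0.73  2.11]
[ 602. -245.   60.] 0 -1 [-0.05  0.86  0.57  1.67 -0.6   0.8  -0.57]
[ 602. -245.   60.] 1 1 [ 0.06  0.81  0.37  1.66 -0.39  0.75  0.83]
[ 602. -245.   60.] 1 -1 [-0.33  1.21  1.22  1.68 -1.23  1.2  -1.71]
```

```bash
python3 - <<'E'
from workcell import *
from h import *
R=rot(.15,1,True)
clamp()
movep(pl(175,0,150),R); movel(pl(172,0,60)); movel(pl(172,0,41),max_speed=60)
print(read_state()["ft_force"])
g=movel(pl(128,0,41),max_speed=40,guard=6);print(g,toPl(read_state()["eef_pos"]),read_state()["ft_force"])
if not g:
    g=movel(pl(96,0,41),max_speed=20,guard=5)
s=read_state();print(g,toPl(s["eef_pos"]),s["ft_force"],s["time"])
wait(.3);s=read_state();print(toPl(s["eef_pos"]),s["ft_force"])
c=camera("top");cv2.imwrite("pics/top1.png",cv2.resize(c["image"][190:265,225:395],None,fx=4.7,fy=4.7,interpolation=cv2.INTER_CUBIC))
E
```

```text
[0.02906863 0.09619474 1.18710922]
False [ 1.28171778e+02 -2.06356553e-03  4.09875693e+01] [ 0.56259021  0.38516098 -0.10190772]
True [1.12928215e+02 1.31006720e-02 4.07981985e+01] [0.50199306 3.79647889 1.73497953] 6.1417
[112.88142266   0.11873476  40.67234641] [0.66239098 2.94490374 1.93677547]
```

```bash
python3 - <<'E'
from workcell import *
from h import *
g=movel(pl(108,0,41),max_speed=10,guard=7)
s=read_state();print(g,toPl(s["eef_pos"]),s["ft_force"],s["time"])
movel(pl(150,0,41),max_speed=60)
movel(pl(178,0,160))
c=camera("wrist");cv2.imwrite("pics/w1.png",c["image"])
movep(pl(230,0,230),rot(.15,1,True))
c=camera("top");np.savez("top1.npz",**c)
a=cv2.resize(c["image"][195:260,230:310],None,fx=9,fy=9,interpolation=cv2.INTER_CUBIC);cv2.imwrite("pics/t1.png",a)
print(read_state()["time"])
E
```

```text
True [112.947819     0.18183729  40.4700717 ] [-0.35952815  1.68300293  0.93577871] 6.7583
9.0333
```

View pics/t1.png

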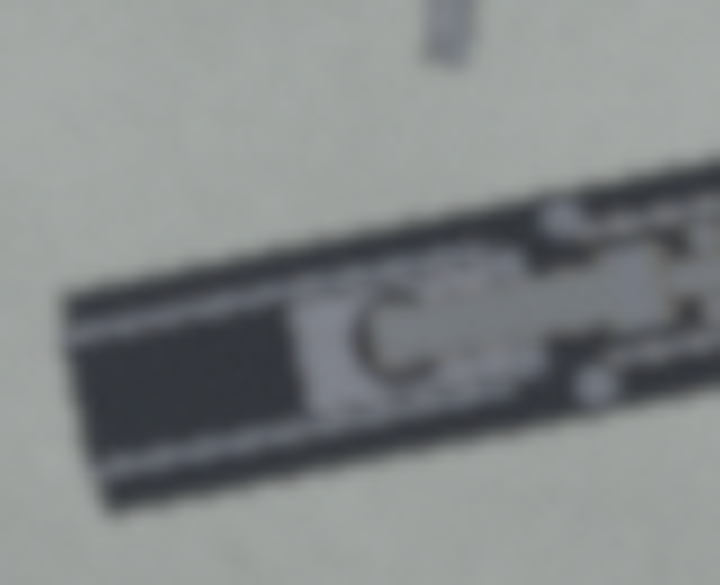

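View pics/w1.png

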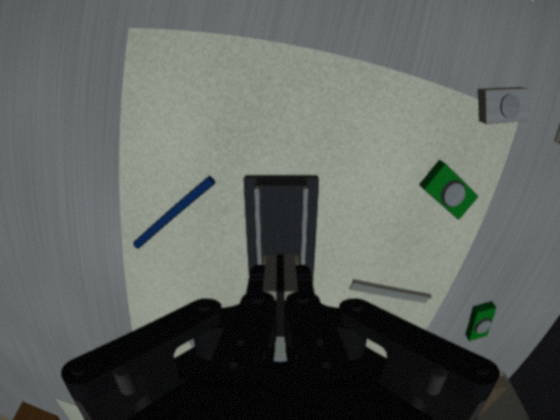

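The top crop shows the tin's outer end at (301,364) between the rails and the lid at (400,335), partly under the jaw. The wrist view shows a clear anvil. I'll check the end against x = 100.

```bash
python3 - <<'E'
from h import *
c=np.load("top1.npz")
f=lambda x,y,z:toPl(world(c,230+(x+.5)/9-.5,195+(y+.5)/9-.5,z=z))
for a in((290,305,46),(312,425,46),(301,364,46),(65,297,10),(110,512,10),(70,330,38),(100,470,38),(88,405,30),(560,218,15),(597,385,15)):print(a,f(*a).round(1))
E
```

```text
(290, 305, 46) [102.8 -15.9  46. ]
(312, 425, 46) [103.4  20.   46. ]
(301, 364, 46) [103.    1.8  46. ]
(65, 297, 10) [171.1 -33.   10. ]
(110, 512, 10) [170.3  33.7  10. ]
(70, 330, 38) [168.5 -21.9  38. ]
(100, 470, 38) [167.8  20.5  38. ]
(88, 405, 30) [168.5   0.8  30. ]
(560, 218, 15) [ 18.8 -26.3  15. ]
(597, 385, 15) [17.9 25.5 15. ]
```

The tin's end reads about 65 mm from the anvil's end, where 70 is expected. That is ambiguous at 2.7 mm per pixel, so I'll feel the anvil's nose face (x 170) with the same fingertip edge. Home means exactly 70 mm of travel between the two contacts.

```bash
python3 - <<'E'
from workcell import *
from h import *
movel(pl(200,0,60)); movel(pl(200,0,22),max_speed=80)
g=movel(pl(172,0,22),max_speed=15,guard=4)
s=read_state();print(g,toPl(s["eef_pos"]),s["ft_force"],s["time"])
movel(pl(195,0,22),max_speed=60); movel(pl(195,0,60))
movel(pl(175,0,60));movel(pl(135,3,41),max_speed=80)
g=movel(pl(100,3,41),max_speed=15,guard=9)
s=read_state();print(g,toPl(s["eef_pos"]),s["ft_force"],s["time"])
movel(pl(130,0,41),max_speed=60)
E
```

```text
True [1.82956701e+02 5.51003409e-02 2.18149460e+01] [0.17477809 2.27764304 0.78491494] 12.1083
True [112.89035793   2.97518832  40.78762551] [0.96018271 2.20260187 1.35700846] 15.3167
```

The travel is 70.07 mm, so the tin is home, and the origin shifts by about +2 mm in x. Next I'll find the grip by feel.

```bash
echo 'O=O+2.0*X' >> h.py; python3 - <<'E'
from workcell import *
from h import *
movel(pl(165,0,60)); movel(pl(170,0,190),max_speed=250)
movep(pl(-118,0,165),rot(0,1,True))
print(read_state()["ft_force"])
movel(pl(-118,0,125),max_speed=80,guard=4)
g=movel(pl(-118,0,100),max_speed=12,guard=2.5)
s=read_state();print(g,toPl(s["eef_pos"]),s["ft_force"],s["time"])
z=s["eef_pos"][2];print("h",(z-78.6)/.888)
wait(.2);print(read_state()["ft_force"])
c=camera("side");cv2.imwrite("pics/s2.png",cv2.resize(c["image"][150:320,190:340],None,fx=3.5,fy=3.5,interpolation=cv2.INTER_CUBIC))
E
```

```text
[ 0.60734477  1.39111559 -0.85819602]
True [-1.18529768e+02  7.93810744e-02  1.13090524e+02] [ 1.37052672 -1.62001585  2.83136419] 19.7333
h 38.84068012258542
[ 1.15817875 -2.60019796  2.96927471]
```

View pics/s2.png

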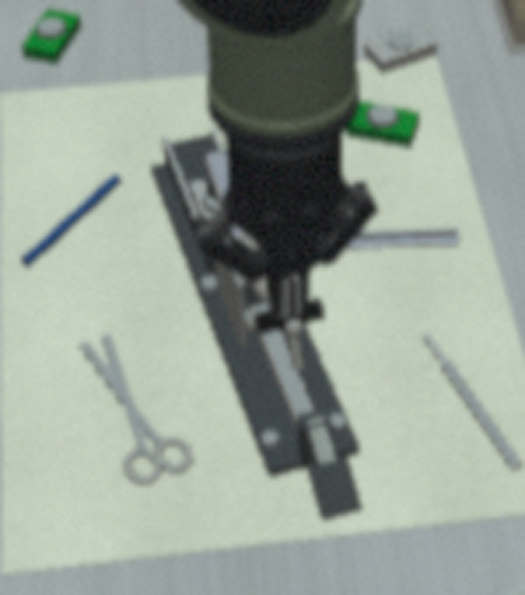

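The fingertip rests on the cross-bar at crop px (290,310), and h ≈ 39. Now I'll press along the grip's arc, watching the force.

```bash
python3 - <<'E'
from workcell import *
from h import *
h=38.8
def arc(th): t=.478-th; return pl(-40-110*np.cos(t)+h*np.sin(t),0,28+110*np.sin(t)+h*np.cos(t))
f0=np.array([.6,1.0,-.8])
snap=False
for th in list(np.arange(.04,.46,.04))+[.47,.485,.495,.505,.512,.52,.528]:
    g=movel(arc(th),max_speed=25,guard=20 if th<.05 else 9)
    s=read_state();f=s["ft_force"]-f0;n=np.linalg.norm(f)
    print(round(th,3),g,toPl(s["eef_pos"]).round(1),(f@np.c_[np.r_[X,0],np.r_[Y,0],[0,0,1]]).round(1),round(s["time"],1))
    if n>22: print("ABORT");break
    if th>.48 and f[2]<1.5: snap=True;break
print(snap)
E
```

```text
0.04 False [-123.1    0.2  109.5] [-0.8  1.9  1.4] 20.4
0.08 False [-1.264e+02 -1.000e-01  1.063e+02] [0.6 1.3 2.7] 20.7
0.12 False [-1.296e+02 -1.000e-01  1.028e+02] [-0.7  0.6  3.9] 21.0
0.16 False [-132.6   -0.    99.3] [-1.9  0.6  4.8] 21.4
0.2 False [-1.355e+02 -1.000e-01  9.570e+01] [-1.9  1.6  7.6] 21.7
0.24 False [-1.382e+02 -1.000e-01  9.200e+01] [-1.5  2.6  9.6] 22.0
0.28 False [-140.8   -0.2   88.2] [-2.7  1.4 10. ] 22.4
0.32 False [-1.434e+02 -1.000e-01  8.410e+01] [-4.3  2.9 10.1] 22.7
0.36 False [-145.8   -0.2   80.1] [-5.8  1.8 10.8] 23.0
0.4 False [-1.478e+02 -1.000e-01  7.570e+01] [-5.6  1.5  8.8] 23.4
0.44 False [-1.487e+02 -1.000e-01  7.110e+01] [-3.5  1.2  4.9] 23.7
0.47 False [-1.493e+02  1.000e-01  6.750e+01] [-1.3  1.1  3.2] 24.0
0.485 False [-1.50e+02  1.00e-01  6.58e+01] [-1.2  1.6  1. ] 24.2
True
```

```bash
python3 - <<'E'
from workcell import *
from h import *
h=38.8
def arc(th): t=.478-th; return pl(-40-110*np.cos(t)+h*np.sin(t),0,28+110*np.sin(t)+h*np.cos(t))
B=np.c_[np.r_[X,0],np.r_[Y,0],[0,0,1]]
for th in (.495,.505,.513,.520):
    g=movel(arc(th),max_speed=15,guard=5);wait(.1)
    s=read_state();print(th,g,toPl(s["eef_pos"]).round(1),(s["ft_force"]@B).round(1),round(s["time"],1))
c=camera("top");np.savez("top2.npz",**c);d=c["range_z"]
P=np.array([toPl(world(c,u,v,d=d[v,u])) for v in range(190,230) for u in range(340,400) if d[v,u]>0])
k=P[(P[:,0]<-200)&(P[:,0]>-245)&(abs(P[:,1])<15)&(P[:,2]>10)];print("plate z",np.median(k,0) if len(k) else None,len(k))
E
```

```text
0.495 False [-150.6    0.    64.9] [ 0.3 -0.4  0.3] 24.6
0.505 False [-151.     0.    63.8] [-0.4  0.4  0.4] 24.9
0.513 False [-151.3    0.    62.9] [-0.9  0.4 -0.1] 25.3
0.52 False [-151.5    0.    62.1] [-0.1 -0.7 -0.7] 25.6
plate z None 0
```

```bash
python3 - <<'E'
from workcell import *
from h import *
movel(pl(-151,0,150))
wait(.3)
movep(pl(-100,-200,250),rot(0,1,True))
c=camera("top");np.savez("top2.npz",**c);d=c["range_z"]
P=np.array([toPl(world(c,u,v,d=d[v,u])) for v in range(190,235) for u in range(330,400) if d[v,u]>0])
for n,a,b in(("plate",-245,-200),("grip",-175,-90)):
    k=P[(P[:,0]<b)&(P[:,0]>a)&(abs(P[:,1])<20)&(P[:,2]>15)];print(n,np.median(k,0).round(1),np.percentile(k,90,axis=0).round(1),len(k))
print(read_state()["time"])
cv2.imwrite("pics/t3.png",cv2.resize(c["image"][190:265,225:395],None,fx=4.7,fy=4.7,interpolation=cv2.INTER_CUBIC))
E
```

```text
return _methods._mean(a, axis=axis, dtype=dtype,
  ret = um.true_divide(
Traceback (most recent call last):
IndexError: index -1 is out of bounds for axis 0 with size 0
```

The plate stands at z ≈ 76 (72 expected locked, 32 open), so the pliers are locked and let go. Now the release lever.

```bash
python3 - <<'E'
from workcell import *
from h import *
B=np.c_[np.r_[X,0],np.r_[Y,0],[0,0,1]]
movep(pl(-223,0,120),rot(0,1,True)); movel(pl(-223,0,86),max_speed=80)
f0=read_state()["ft_force"]@B;print(f0)
for z in (80,77,75,73,71,69,67,65,63,61,59,57):
    g=movel(pl(-223,0,z),max_speed=12,guard=10)
    s=read_state();print(z,g,toPl(s["eef_pos"]).round(1),(s["ft_force"]@B-f0).round(1),round(s["time"],1))
E
```

```text
[-0.53867809  0.17708419 -0.47561698]
80 False [-223.    0.   80.] [ 0.7 -0.   0.6] 30.0
77 False [-2.23e+02  1.00e-01  7.69e+01] [ 0.8 -0.9  0.2] 30.4
75 False [-223.   -0.   75.] [ 0.3 -0.5  1.7] 30.7
73 False [-223.1   -0.    73. ] [-1.1 -0.4  2.9] 31.0
71 False [-2.228e+02  1.000e-01  7.080e+01] [ 0.8 -0.2  0.5] 31.3
69 False [-2.229e+02  1.000e-01  6.880e+01] [ 1.5 -0.4  0.3] 31.6
67 False [-2.23e+02  1.00e-01  6.69e+01] [0.7 0.6 1.1] 31.9
65 False [-2.23e+02  1.00e-01  6.49e+01] [0.7 0.4 0.6] 32.3
63 False [-223.     0.    62.9] [0.7 0.2 1. ] 32.6
61 False [-2.23e+02  1.00e-01  6.09e+01] [ 1.  -0.6  0.3] 32.9
59 False [-2.23e+02  1.00e-01  5.89e+01] [-0.5 -0.1  1.1] 33.2
57 False [-2.23e+02  1.00e-01  5.69e+01] [ 0.1  0.3 -0. ] 33.5
```

Contact force at z 75–73 dropped to nothing by 71, so it has released. I'll retreat and verify.

```bash
python3 - <<'E'
from workcell import *
from h import *
movel(pl(-223,0,160)); movep(pl(-150,-330,280),rot(0,1,True))
movep([380,-330,300],rot(0,1,True))
c=camera("top");np.savez("top3.npz",**c);d=c["range_z"]
cv2.imwrite("pics/t3.png",cv2.resize(c["image"][190:265,225:395],None,fx=4.7,fy=4.7,interpolation=cv2.INTER_CUBIC))
P=np.array([toPl(world(c,u,v,d=d[v,u])) for v in range(190,235) for u in range(330,400) if d[v,u]>0])
for n,a,b in(("plate",-245,-200),("grip",-175,-90)):
    k=P[(P[:,0]<b)&(P[:,0]>a)&(abs(P[:,1])<20)&(P[:,2]>15)];print(n,len(k),np.median(k,0).round(1),k[:,2].max() if len(k) else 0)
print(read_state()["time"])
E
```

```text
Traceback (most recent call last):
workcell.PlanningError: the arm cannot take that pose within its joint ranges
```

```bash
python3 - <<'E'
from workcell import *
from h import *
for p in ([400,-330,280],[480,-330,280],[450,-400,250]):
    try: movep(p,read_state()["tool_rot"]);print(p);break
    except PlanningError: pass
c=camera("top");np.savez("top3.npz",**c);d=c["range_z"]
cv2.imwrite("pics/t3.png",cv2.resize(c["image"][190:265,225:395],None,fx=4.7,fy=4.7,interpolation=cv2.INTER_CUBIC))
P=np.array([toPl(world(c,u,v,d=d[v,u])) for v in range(190,235) for u in range(330,400) if d[v,u]>0])
for n,a,b in(("plate",-245,-200),("grip",-175,-90)):
    k=P[(P[:,0]<b)&(P[:,0]>a)&(abs(P[:,1])<20)&(P[:,2]>15)];print(n,len(k),np.median(k,0).round(1),k[:,2].max() if len(k) else 0)
print(read_state()["time"])
E
```

```text
[400, -330, 280]
plate 126 [-2.174e+02 -2.000e-01  3.250e+01] 43.28546458306869
grip 261 [-1.198e+02  1.000e-01  9.680e+01] 118.24936453119062
35.4
```

View pics/t3.png

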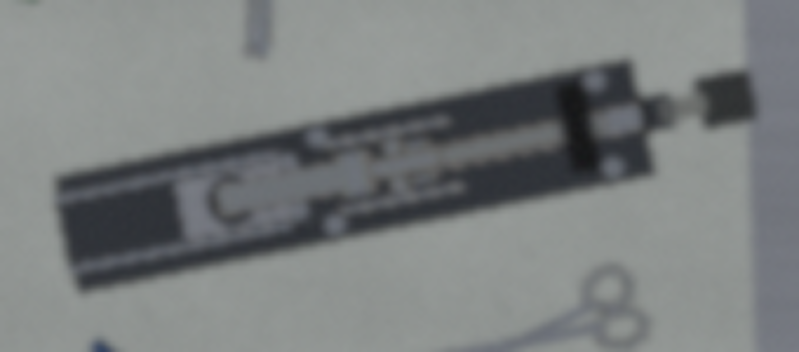

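The pliers are open again: grip at (578,127) and plate at (727,97), z 32. The tin is still seated with its end at (190,210), the neighbouring tools haven't moved, and the arm is clear.

```bash
python3 -c "
from workcell import *
wait(.3);print(finish_job())"
```

```text
the job is handed in; nothing more can be done
None
```

I handed the job in at about 36 s: the tin was slid home, the pliers locked on it and then released, and the last picture shows them open with the tin still seated. I did not measure the lid depth directly.

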